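# Set the joint gauge between the tiles

### The arm

A 7-joint arm with a two-finger parallel gripper is mounted at the origin on a cart in front of the work surface, level with it; the furniture and walls round the work are solid. World frame = base frame: x ahead of the robot, y to its left, z up, the work surface at z = 0. Lengths are in m, angles in rad, forces in N, time in s.
With the tool pointing down it reaches from about 0.4 to 0.9 m from the base axis. Payload 5.5 kg.
Tool frame: the origin (TCP) lies at the very end of the fingers, on their centre line; the grasp point (between the pads) lies behind it (r.tcp_to_grasp is the z of the grasp point in the tool frame, in m); z points along the fingers, y is the line along which they close (so a half turn about z gives the same grasp; the last joint's range is limited). The gripper opens to 85 mm and grips with 20 to 120 N. Pads are 22 mm wide; open, the fingers measure 114 mm over their backs; the gripper's body (76 mm by 85 mm) begins 54 mm behind the grasp point. The pads swing forward as they close: fully open they stand 13 mm farther back than shut.
Start: joints at [1.555, 0.501, -0.427, 1.55, 0.221, 1.138, -0.21], TCP at [0.179, -0.625, 0.231] pointing down, gripper open.
Joint ranges: [-2.88, 2.88], [-0.31, 2.03], [-1.54, 1.56], [0.2, 2.42], [-1.41, 4.55], [0.19, 2.02], [-2.57, 2.57]. Speed limits (rad/s): [2.57, 2.57, 3.14, 3.14, 3.14, 3.14, 3.14].

### API

Orientations are given as a rotation vector (axis times angle).
In Python, from cell import readout, get_image, camera_model, hand_in, r gives the robot as it stands.
- The arm moves only by the tool play_rows, never from a script. Its argument "commands" is a list of rows, each a list of 3 entries, a list of its own where there are three numbers: the gripper command: -1 is shut, 1 is fully open, values between are in proportion, then the shift along the world's x, y, z in units of 10 cm (1.0 is 10 cm), then the turn about the world's z in units of pi/4 rad (1.0 is pi/4 rad). A call has 1 to 10 rows; each row is the pose to reach, as a shift and turn from the pose commanded when the call began; what a row does not reach only later rows make up. A row lasts 1/12 s, in which the tool goes at most 41.7 mm and 7.16 degrees, less where a joint would pass 70% of its speed; a pose out of reach is approached as far as the arm can. A call with a number of a shift or a turn outside -1 to 1 is refused whole. A call with a gripper value outside its range is refused whole. The fingers move at their own pace and stop on an object; the grip force is fixed at half the most. Time passes only in rows, so rows that repeat a pose let the fingers close. It gives the time, the measured TCP pose, the force, the opening and the grip force at its end, in the units of the state.
- readout.read_state(): the state, without advancing time (a new reading comes with each control period).
- get_image(name): name is "scene" or "top"; returns (picture, depth): 384x512x3 uint8, red, green, blue; 384x512 float32, m along the optical axis (not along the pixel's ray), 0 where there is no reading.
- camera_model(name): a dict with "fx", "fy", "cx", "cy" (pixels), "R" (3x3) and "t" (3): a world point X has camera coordinates R X + t. Camera axes: x right, y down, z forward; pixel columns grow to the right and rows downward; lengths in m; the calibration is good to about 2 mm. A picture is of the moment at which its call begins. camera_model takes no time and is no camera call.
- hand_in(): hands the job in; it is judged then, once.
The state is a dict: "t": time; "joints": joint angles; "joint_vel": joint speeds; "tau": joint torques, N m; "tcp_pos": TCP position; "tool_rot": TCP orientation; "force": force on the tool from outside, world axes, zero at the start; "moment": the same for the moment, N m; "finger_gap": opening from 0.0 (shut) to 1.0 (fully open); "grasp_force": force on a finger pad.
Only numpy, scipy, OpenCV 4.12 (cv2) and the standard library are available. Lean on these libraries where they do the work, as an engineer would, in place of code of your own. Each camera call takes 0.05 s, during which the arm holds its last target. There are 200 camera calls.

### The job

Four small relief tiles lie on the setting rack, two on each side of one open joint. Take the joint gauge with the orange handle out of the wooden stand and lower its blade into the joint, about midway along it, until the gauge's shoulder rests fully down on the tiles on both sides, then let go so that it stands there upright. Lower it in by hand rather than dropping it, and leave the blue-handled gauge in the stand and the tape roll and the small stoneware jar where they are.

Things in the scene. Friction and masses are not known exactly. Their poses are not given: they have to be found in the camera images.
- orange_grip (a point): Joint gauge with orange handle, 90 g, the one to insert. Point: centre of the handle, half-way up. z up, x along the blade's width, y across its thickness. Handle 36 (x) x 18 (y) x 60 mm tall: grip across y. Below it a metal shoulder plate 64 (x) x 40 (y) x 10 mm, then the blade, whose end is 70 mm below the point. It starts upright, blade down in a slot of the stand, shoulder on the stand's top.
- orange_shoulder (a point): Centre of the underside of the orange gauge's shoulder plate, 40 mm below the handle's centre; axes as orange_grip. From here down runs the steel blade, 40 wide (x), 8 thick (y), 30 mm long, its end thinned to about 5 mm. Lift it 35 mm or more straight up to clear the stand.
- joint_mid (a point): Middle of the joint between the tiles, level with their top (47 mm above the table). z up, x along the joint, y across. Joint 18 mm wide, 125 long, 37 deep, open at its ends, between the tiles (62 x 59 x 13 mm each) on its left and two on its right. They lie on wooden battens on a plywood base 140 (x) x 150 (y) mm; the rack and its tiles are fixed.
- blue_grip (a point): Like gauge of the same size with a blue handle, in the other slot of the stand, 92 mm away; to be left alone. Point and axes as orange_grip. The stand is a fixed dark wooden block 180 x 50 x 40 mm, its long side along the gauges' x; which gauge is in the nearer slot varies.
- tape: Bystander: roll of brown paper tape, 60 mm across, 24 mm high, lying on the table; origin at the centre of its underside. To be left alone.
- jar: Bystander: small stoneware jar, cream above and brown below, 61 mm across, 66 mm high; origin at the centre of its underside. To be left alone.

How it is judged:
By the outcome, as a careful person would: the job done as asked, in the order asked, and still so for the second after the job is handed in, with the robot touching nothing.
It also fails if it takes over 40 s, if anything falls off the work surface, if the arm or the gripper's body presses on something with over 40 N, if the wrist force passes 120 N, or if a joint passes its speed limit or range.

## Working session

There is one attempt and no reset: what is moved stays moved. The work goes in short steps, Python scripts to look and compute and a tool call to move; the robot and the scene stay as the last step left them, time stands still between calls to the robot, and variables do not carry over. Pictures are saved under pics/ and viewed, at most 10 in all, crops included, and the job is handed in when it is done.

Besides the shell and the picture viewer there is one more tool, called after "Call:" by a JSON object that holds its "op" and its "data", one argument or row to a line. play_rows: Moves the arm, as the interface text tells. Its arguments: {"type":"object","properties":{"commands":{"type":"array"}},"required":["commands"]}

```bash
mkdir -p pics
cat > h.py <<'E'
import numpy as np, cv2
from cell import readout, get_image, camera_model, hand_in, r
def snap(n,f):
    p,d=get_image(n); cv2.imwrite(f'pics/{f}.png',p[:,:,::-1]); np.save(f'pics/{f}.npy',d); return p,d
def world(n,d,u,v):
    m=camera_model(n); z=d[v,u] ; c=np.stack([(u-m['cx'])/m['fx']*z,(v-m['cy'])/m['fy']*z,z],-1)
    return (c-np.array(m['t']))@np.array(m['R'])
def proj(n,X):
    m=camera_model(n); c=np.array(m['R'])@X+m['t']; return c[0]/c[2]*m['fx']+m['cx'],c[1]/c[2]*m['fy']+m['cy']
E
python3 - <<'E'
from h import *
for n in('scene','top'): snap(n,n+'0'); m=camera_model(n); print(n,m)
print(readout.read_state(), r.tcp_to_grasp)
E
```

```text
scene {'fx': 374.9986895920191, 'fy': 374.9986895920191, 'cx': 252.78691110742477, 'cy': 193.2886475897358, 'R': array([[ 7.41872204e-01, -6.70541151e-01, -4.44265932e-04],
       [-4.27392006e-01, -4.72346526e-01, -7.70859801e-01],
       [ 5.16683371e-01,  5.72069336e-01, -6.37004686e-01]]), 't': array([-0.3197665 ,  0.35864089,  0.53611856])}
top {'fx': 427.2155401725471, 'fy': 427.2155401725471, 'cx': 254.40941329121523, 'cy': 188.41108302282382, 'R': array([[ 3.36255690e-02, -9.99434326e-01,  5.90941033e-04],
       [-9.76912339e-01, -3.29926308e-02, -2.11077634e-01],
       [ 2.10977729e-01,  6.52030794e-03, -9.77469121e-01]]), 't': array([0.1380732 , 0.5506757 , 0.81954044])}
{'t': 0.1, 'joints': array([ 1.55518217,  0.50177393, -0.42680654,  1.5513684 ,  0.22076767,
        1.13828204, -0.21031845]), 'joint_vel': array([ 7.78228799e-05, -1.29856680e-03,  5.25664713e-04, -2.13667918e-03,
        2.09835612e-03, -6.55995171e-04,  6.60199014e-04]), 'tau': array([-1.19329707e-02, -5.70808768e+01, -5.83903491e+00, -2.81749696e+01,
        1.04970223e-02,  5.43975213e-03,  3.28559213e-05]), 'tcp_pos': array([ 0.17868939, -0.62429463,  0.23034098]), 'tool_rot': array([-3.10934857e+00, -4.36326979e-01,  2.40256861e-04]), 'force': array([-1.00227965,  0.54338737,  0.10270615]), 'moment': array([-0.01179051,  0.02306963, -0.00882786]), 'grasp_force': 0.0, 'finger_gap': 1.0018448566101987} -0.0187
```

View pics/top0.png

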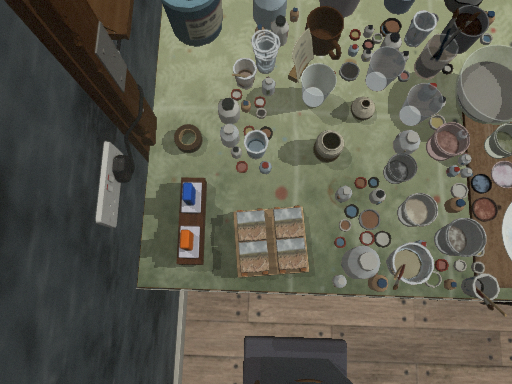

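View pics/scene0.png

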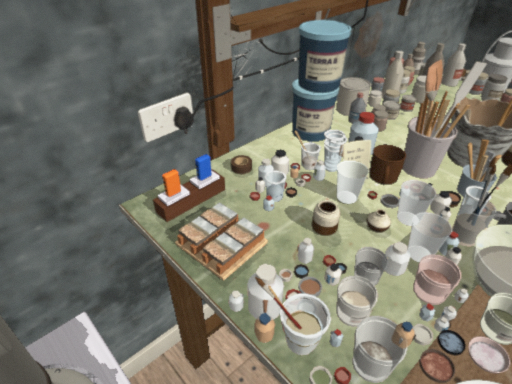

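Run:
```python
from h import *
p=cv2.imread('pics/top0.png'); d=np.load('pics/top0.npy')
c=cv2.resize(p[170:285,165:315],None,fx=5,fy=5,interpolation=cv2.INTER_CUBIC); cv2.imwrite('pics/c0.png',c)
V,U=np.mgrid[0:384,0:512]; W=world('top',d,U,V)
hsv=cv2.cvtColor(p,cv2.COLOR_BGR2HSV)
for nm,lo,hi in(('or',5,18),('bl',108,125)):
    m=(hsv[...,0]>=lo)&(hsv[...,0]<=hi)&(hsv[...,1]>190)&(hsv[...,2]>100)&(W[...,2]>.10)&(W[...,2]<.13)&(U<230)&(V>150)
    q=W[m]; print(nm,m.sum(),q.mean(0),q.min(0),q.max(0)); print(cv2.minAreaRect((q[:,:2]*1000).astype(np.float32)))
# height map rack
for v in range(200,282,6): print(v,[int(round(1000*z)) for z in W[v,228:316:3,2]])
for nm,lo,hi in(('stand',.03,.046),):
    m=(W[...,2]>lo)&(W[...,2]<hi)&(U<215)&(U>170)&(V>170)&(V<275); print(nm,cv2.minAreaRect((W[m][:,:2]*1000).astype(np.float32)))
m=(W[...,2]>.043)&(W[...,2]<.052)&(U>225)&(U<320)&(V>195)&(V<285);print('tiles',m.sum(),cv2.minAreaRect((W[m][:,:2]*1000).astype(np.float32)))
```

```text
or 169 [0.43351031 0.28441438 0.10908924] [0.41746915 0.2761117  0.10011857] [0.45012873 0.29372227 0.11302562]
((433.8099060058594, 285.0325622558594), (32.52000427246094, 17.41077995300293), 0.9098051190376282)
bl 8 [0.53041625 0.28270802 0.10903288] [0.5211117  0.27899449 0.10683766] [0.53928996 0.28875022 0.11115335]
((530.4261474609375, 281.6449279785156), (16.53985023498535, 8.57558822631836), 26.592256546020508)
200 [-2, -1, -1, 1, 0, 2, -4, 1, -2, 2, -1, -1, -1, -1, -2, -1, -1, -2, 1, -1, 0, -2, -2, -1, 0, -1, 0, 0, -2, -1]
206 [0, -1, -3, 1, 0, 0, 0, 1, -2, -1, -1, -2, -1, -2, 1, -2, -1, 0, -2, -2, -2, -2, 33, 32, 8, 2, 1, 1, 1, 0]
212 [0, -1, 8, 44, 43, 45, 42, 41, 42, 44, 44, 43, 8, 11, 9, 7, 42, 41, 43, 43, 44, 43, 46, 43, 41, 0, -1, -1, -3, 0]
218 [0, -3, 8, 43, 42, 44, 43, 43, 45, 44, 44, 43, 44, 10, 10, 9, 45, 44, 42, 45, 47, 46, 44, 42, 46, 10, -3, 0, 1, 1]
224 [-3, -1, 9, 42, 917, 43, 43, 43, 45, 43, 43, 43, 47, 11, 9, 10, 46, 44, 44, 43, 44, 41, 48, 44, 44, 9, -2, -2, 1, -1]
230 [-2, 1, -1, 13, 46, 47, 44, 43, 44, 47, 45, 45, 49, 9, 7, 6, 44, 45, 48, 43, 45, 45, 44,
[... 493 characters left out ...]
 10, -4, 0, -4]
260 [0, 0, 0, 9, 44, 46, 45, 45, 46, 46, 45, 49, 45, 45, 11, 12, 11, 46, 48, 47, 46, 48, 45, 44, 47, 43, 45, -2, -1, 1]
266 [0, 0, -2, 10, 45, 47, 46, 49, 46, 45, 44, 44, 43, 47, 10, 10, 11, 45, 46, 48, 46, 44, 47, 48, 47, 46, 43, -2, -1, -1]
272 [-2, -2, -1, 7, 9, 43, 36, 10, 5, 9, 8, 9, 34, 32, 10, 10, 8, 15, 33, 35, 11, 9, 11, 10, 11, 6, -1, 1, 0, 0]
278 [-2, 0, 0, 0, -2, -1, 0, 1, -1, -2, 2, 0, -2, -3, -2, 2, -3, 0, -2, -2, -1, 0, 1, 0, -1, 1, -1, 0, 1, 0]
stand ((479.4722595214844, 286.3953857421875), (179.9480743408203, 50.70475387573242), 1.1056791543960571)
tiles 2637 ((444.20263671875, 119.16754150390625), (123.63435363769531, 135.06939697265625), 6.4132232666015625)
```

View pics/c0.png

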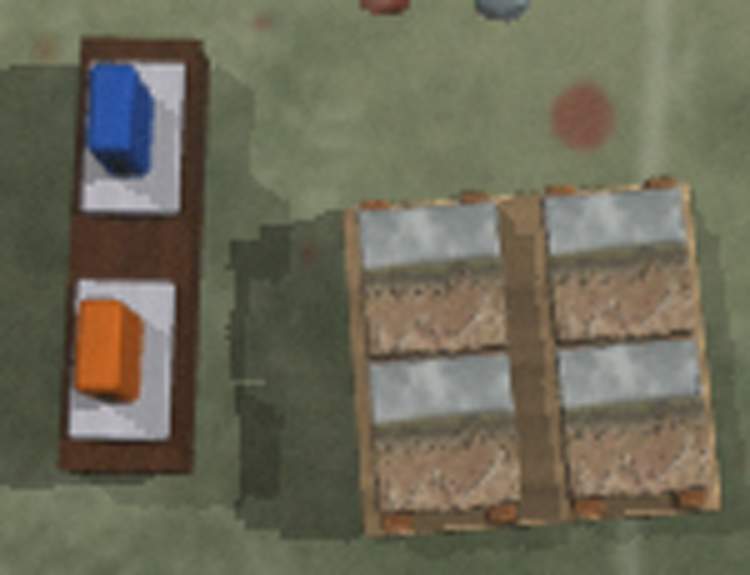

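Run:
```python
from h import *
d=np.load('pics/top0.npy'); V,U=np.mgrid[0:384,0:512]; W=world('top',d,U,V)
m=camera_model('top'); print('cam',-np.array(m['R']).T@m['t'])
L=[];Rr=[]
for v in range(213,270):
    z=W[v,:,2]; c=int(271+(v-240)*.1)
    a=c
    while z[a]<.036: a-=1
    b=c
    while z[b]<.036: b+=1
    # edge is half pixel beyond, project at z=.045
    for lst,u in((L,a+.5),(Rr,b-.5)):
        ray=np.array(m['R']).T@np.array([(u-m['cx'])/m['fx'],(v-m['cy'])/m['fy'],1]); C=-np.array(m['R']).T@m['t']
        lst.append((C+ray*(.047-C[2])/ray[2])[:2])
for l in(L,Rr):
    l=np.array(l); k=np.polyfit(l[:,0],l[:,1],1); print(np.arctan(k[0]),np.polyval(k,.444),np.std(l[:,1]-np.polyval(k,l[:,0])),l[:,0].min(),l[:,0].max())
mm=(W[...,2]>.043)&(W[...,2]<.056)&(U<215)&(U>170)&(V>215)&(V<275); print('plate',mm.sum(),cv2.minAreaRect((W[mm][:,:2]*1000).astype(np.float32)))
q=W[mm]; print(q.min(0),q.max(0))
```

```text
cam [0.36041432 0.15081968 0.9172292 ]
0.1136262526187842 0.12928100387074332 0.001960440783959728 0.38419979675604515 0.4971263031606609
0.10785696576790575 0.11028715923115733 0.0008419669066960185 0.3848734491296795 0.4978203641878296
plate 397 ((438.1899108886719, 286.9797668457031), (93.7740478515625, 48.54972457885742), 5.032139301300049)
[0.39038345 0.25990706 0.04306677] [0.48702545 0.3093909  0.05527329]
```

Run:
```python
from h import *
V,U=np.mgrid[0:384,0:512]
H=np.zeros((12,14))
for n in('top','scene'):
    d=np.load(f'pics/{n}0.npy'); W=world(n,d,U,V)[d>0]
    for w in W:
        i=int((w[0]-.1)//.05); j=int((w[1]+.65)//.08)
        if 0<=i<12 and 0<=j<14 and w[2]<.8: H[i,j]=max(H[i,j],w[2])
print('y',[round(-.65+.08*j,2) for j in range(14)])
for i in range(12): print(round(.1+.05*i,2),(H[i]*100).astype(int))
```

```text
y [-0.65, -0.57, -0.49, -0.41, -0.33, -0.25, -0.17, -0.09, -0.01, 0.07, 0.15, 0.23, 0.31, 0.39]
0.1 [ 0  0  0  0  0  0  0  0  1  0  0  0  0 19]
0.15 [ 0  0  0  0  0  0  0  0  0  0  0  0  0 32]
0.2 [ 0  0  0  0  0  0  0  0  0  0  0  0  0 45]
0.25 [ 0  0  0  0  0  0  0  0  0  0  0  0  0 47]
0.3 [ 0  0  0  0 12  0  4  0  0  0  0  0  0 46]
0.35 [ 0  0  0  1  7  8 16 16  4  5  4  4  3 46]
0.4 [ 0  0  0  3  8  8  8 10  4  4  4 11  4 48]
0.45 [ 0  0  0  3  8  8  7  1  4  5  4 10  4 49]
0.5 [ 0  0  0  3  5  7  7  5  4  4  4 11 18 50]
0.55 [ 0  0  3  3  2  6  6  5  0  3  1  5 19 52]
0.6 [ 0  0  2  7  7  7  6  6  6  6  6  2 53 53]
0.65 [ 0  0  0  9  9  7  6  6  6  6  7  5 50  2]
```

Call:
{"op": "play_rows", "data": {
  "commands": [
    [1,[0.3,0.3,0.3],-0.1],
    [1,[0.6,0.6,0.6],-0.2],
    [1,[0.8,0.8,0.9],-0.33],
    [1,[0.8,1,0.9],-0.33]
  ]
}}

```text
t: 0.43
tcp_pos: [0.2627, -0.5249, 0.3241]
tool_rot: [3.138, 0.026, 0.006]
force: [1.2, -1.2, 1.5]
finger_gap: 1.001
grasp_force: 0.0
```

Call:
{"op": "play_rows", "data": {
  "commands": [
    [1,[0.25,0.35,0],0],
    [1,[0.5,0.7,0],0],
    [1,[0.7,1,0],0]
  ]
}}

```text
t: 0.68
tcp_pos: [0.33, -0.4228, 0.3215]
tool_rot: [3.141, 0.031, 0.001]
force: [1.2, -0.5, 0.5]
finger_gap: 0.999
grasp_force: 0.0
```

Call:
{"op": "play_rows", "data": {
  "commands": [
    [1,[0.25,0.35,0],0],
    [1,[0.5,0.7,0],0],
    [1,[0.7,1,0],0]
  ]
}}

```text
t: 0.93
tcp_pos: [0.3998, -0.3225, 0.3212]
tool_rot: [-3.141, -0.032, 0.0]
force: [1.6, -0.2, -0.2]
finger_gap: 1.001
grasp_force: 0.0
```

Call:
{"op": "play_rows", "data": {
  "commands": [
    [1,[0.2,0.35,0],0],
    [1,[0.4,0.7,0],0],
    [1,[0.5,1,0],0]
  ]
}}

```text
t: 1.18
tcp_pos: [0.4506, -0.2216, 0.3213]
tool_rot: [-3.141, -0.035, -0.001]
force: [0.6, 0.0, -0.3]
finger_gap: 1.0
grasp_force: 0.0
```

Call:
{"op": "play_rows", "data": {
  "commands": [
    [1,[0,0.35,0],0],
    [1,[0,0.7,0],0],
    [1,[0,1,0],0]
  ]
}}

```text
t: 1.43
tcp_pos: [0.4486, -0.1221, 0.321]
tool_rot: [-3.141, -0.034, 0.001]
force: [0.8, 0.3, -0.8]
finger_gap: 0.998
grasp_force: 0.0
```

Call:
{"op": "play_rows", "data": {
  "commands": [
    [1,[0,0.35,0],0],
    [1,[0,0.7,0],0],
    [1,[0,1,0],0]
  ]
}}

```text
t: 1.68
tcp_pos: [0.4483, -0.0224, 0.3212]
tool_rot: [3.141, 0.033, -0.0]
force: [0.1, 0.1, -0.5]
finger_gap: 1.001
grasp_force: 0.0
```

Call:
{"op": "play_rows", "data": {
  "commands": [
    [1,[0,0.35,0],0],
    [1,[0,0.7,0],0],
    [1,[0,1,0],0]
  ]
}}

```text
t: 1.93
tcp_pos: [0.4482, 0.0774, 0.3213]
tool_rot: [3.141, 0.032, 0.0]
force: [-0.0, 0.5, 0.4]
finger_gap: 0.999
grasp_force: 0.0
```

Call:
{"op": "play_rows", "data": {
  "commands": [
    [1,[0,0.35,0],0],
    [1,[0,0.7,0],0],
    [1,[0,1,0],0],
    [1,[0,1,0],0]
  ]
}}

```text
t: 2.27
tcp_pos: [0.4473, 0.1821, 0.3217]
tool_rot: [-3.137, -0.045, -0.001]
force: [-0.3, 0.6, 1.1]
finger_gap: 1.0
grasp_force: 0.0
```

Call:
{"op": "play_rows", "data": {
  "commands": [
    [1,[-0.05,0.35,0],0],
    [1,[-0.1,0.7,-0.2],0],
    [1,[-0.14,1,-0.5],0],
    [1,[-0.14,1,-0.8],0],
    [1,[-0.14,1,-0.8],0],
    [1,[-0.14,1,-0.8],0]
  ]
}}

```text
t: 2.77
tcp_pos: [0.4337, 0.2741, 0.2399]
tool_rot: [3.14, 0.033, -0.006]
force: [-0.3, -0.3, 0.6]
finger_gap: 1.002
grasp_force: 0.0
```

Run:
```python
from h import *
p,d=snap('scene','s1'); p2,d2=snap('top','t1'); print(readout.read_state())
a=cv2.resize(p[100:250,100:250],(600,600)); cv2.imwrite('pics/s1c.png',a[:,:,::-1])
```

```text
{'t': 2.8667, 'joints': array([ 0.19649431,  0.36114046, -0.98499338,  1.86219463,  0.33798428,
        1.09663466, -2.46882883]), 'joint_vel': array([ 0.01239876, -0.01944325, -0.00847875, -0.01371191,  0.00213667,
       -0.00520224, -0.00424312]), 'tau': array([-4.94693834e-01, -3.50093722e+01, -8.62003952e+00, -2.57807440e+01,
       -8.70447722e-03,  3.94056214e-02,  3.83179402e-03]), 'tcp_pos': array([0.43589486, 0.27458362, 0.24239646]), 'tool_rot': array([-3.14128308e+00, -2.85975768e-02, -1.69437031e-03]), 'force': array([ 0.40959696, -0.57255934,  0.24951348]), 'moment': array([ 0.00562409, -0.00117796,  0.022407  ]), 'grasp_force': 0.0, 'finger_gap': 1.0031683412742394}
```

View pics/s1c.png

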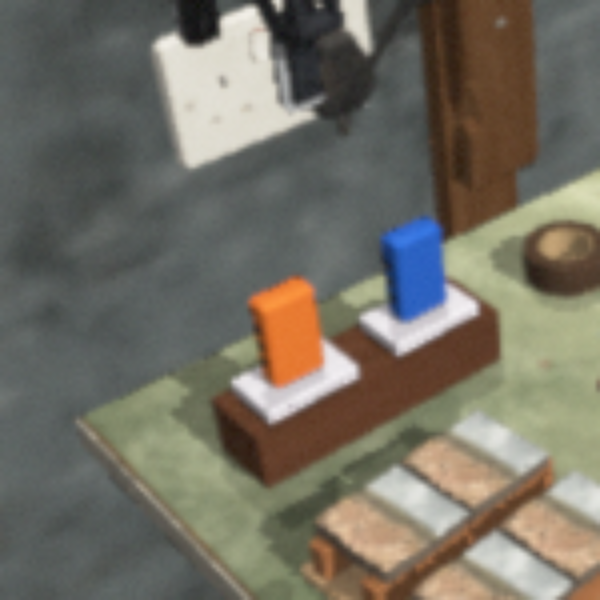

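Call:
{"op": "play_rows", "data": {
  "commands": [
    [1,[-0.015,0.1,0],0],
    [1,[-0.015,0.1,-0.25],0],
    [1,[-0.015,0.1,-0.5],0],
    [1,[-0.015,0.1,-0.75],0],
    [1,[-0.015,0.1,-1],0],
    [1,[-0.015,0.1,-1],0],
    [1,[-0.015,0.1,-1],0]
  ]
}}

```text
t: 3.45
tcp_pos: [0.4343, 0.2844, 0.1424]
tool_rot: [3.141, 0.028, 0.001]
force: [0.7, -0.2, 0.4]
finger_gap: 1.001
grasp_force: 0.0
```

Run:
```python
from h import *
p,d=snap('scene','s2'); s=readout.read_state(); print(s['tcp_pos'],s['tool_rot'],s['joints'])
a=cv2.resize(p[110:230,120:270],(750,600),interpolation=cv2.INTER_CUBIC); cv2.imwrite('pics/s2c.png',a[:,:,::-1])
```

```text
[0.43481491 0.28537848 0.14330176] [-3.140564   -0.02910064 -0.00377158] [ 0.00437595  0.46312034 -0.78751211  1.94715664  0.41812301  0.89745346
 -2.54934813]
```

View pics/s2c.png

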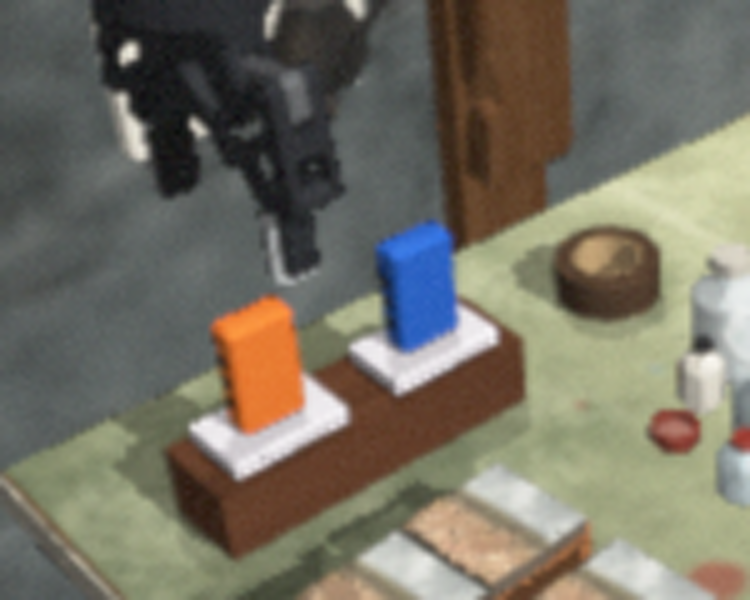

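Call:
{"op": "play_rows", "data": {
  "commands": [
    [1,[0,0,0],0.15],
    [1,[0,0,0],0.3],
    [1,[0,0,0],0.45],
    [1,[0,0,0],0.6],
    [1,[0,0,0],0.75],
    [1,[0,0,0],0.9],
    [1,[0,0,0],1]
  ]
}}

```text
t: 4.08
tcp_pos: [0.4355, 0.2857, 0.1442]
tool_rot: [-2.888, -1.237, -0.007]
force: [0.1, 0.5, -0.8]
finger_gap: 1.002
grasp_force: 0.0
```

Call:
{"op": "play_rows", "data": {
  "commands": [
    [1,[0,0,0],0.15],
    [1,[0,0,0],0.3],
    [1,[0,0,0],0.45],
    [1,[0,0,0],0.6],
    [1,[0,0,0],0.75],
    [1,[0,0,0],0.9],
    [1,[0,0,0],1]
  ]
}}

```text
t: 4.67
tcp_pos: [0.4357, 0.2854, 0.1441]
tool_rot: [2.194, 2.246, 0.006]
force: [0.3, 0.8, 0.7]
finger_gap: 1.002
grasp_force: 0.0
```

Call:
{"op": "play_rows", "data": {
  "commands": [
    [1,[0,0,0],0.15],
    [1,[0,0,0],0.3],
    [1,[0,0,0],0.45],
    [1,[0,0,0],0.6],
    [1,[0,0,0],0.75],
    [1,[0,0,0],0.9],
    [1,[0,0,0],1]
  ]
}}

```text
t: 5.25
tcp_pos: [0.4358, 0.2851, 0.144]
tool_rot: [1.168, 2.913, 0.004]
force: [0.3, -0.0, -0.2]
finger_gap: 1.002
grasp_force: 0.0
```

Call:
{"op": "play_rows", "data": {
  "commands": [
    [1,[0,0,0],0.15],
    [1,[0,0,0],0.3],
    [1,[0,0,0],0.45],
    [1,[0,0,0],0.6],
    [1,[0,0,0],0.75],
    [1,[0,0,0],0.9],
    [1,[0,0,0],1],
    [1,[0,0,0],1],
    [1,[0,0,0],1],
    [1,[0,0,0],1]
  ]
}}

```text
t: 6.08
tcp_pos: [0.4346, 0.2849, 0.1426]
tool_rot: [-0.024, 3.14, 0.001]
force: [-0.4, -0.6, -0.1]
finger_gap: 0.995
grasp_force: 0.0
```

Run:
```python
from h import *
from scipy.spatial.transform import Rotation as Ro
s=readout.read_state(); print(s['t'],s['tcp_pos'],s['joints']);print(Ro.from_rotvec(s['tool_rot']).as_matrix())
```

```text
6.0833 [0.43462596 0.28493339 0.14259191] [ 0.35611451  0.88565007 -1.42797149  1.93962711  0.94991555  1.23274519
  0.16258485]
[[-9.99878936e-01 -1.54354775e-02  1.96469958e-03]
 [-1.54345875e-02  9.99880770e-01  4.67338541e-04]
 [-1.97167892e-03  4.36957636e-04 -9.99997961e-01]]
```

Call:
{"op": "play_rows", "data": {
  "commands": [
    [1,[-0.01,0,-0.2],0],
    [1,[-0.01,0,-0.4],0],
    [1,[-0.01,0,-0.55],0],
    [1,[-0.01,0,-0.67],0],
    [1,[-0.01,0,-0.76],0],
    [1,[-0.01,0,-0.76],0],
    [1,[-0.01,0,-0.76],0]
  ]
}}

```text
t: 6.67
tcp_pos: [0.4323, 0.2853, 0.0653]
tool_rot: [0.031, -3.141, -0.0]
force: [0.1, 0.6, 0.4]
finger_gap: 1.002
grasp_force: 0.0
```

Run:
```python
from h import *
p,d=snap('scene','s3'); s=readout.read_state(); print(s['tcp_pos'],s['tool_rot'],s['joints'],s['force'])
a=cv2.resize(p[110:230,120:270],(750,600),interpolation=cv2.INTER_CUBIC); cv2.imwrite('pics/s3c.png',a[:,:,::-1])
```

```text
[0.43257306 0.28560893 0.06584093] [-3.08418877e-02  3.14114300e+00  1.05248430e-03] [ 0.29398832  0.96564148 -1.3071393   1.98383932  1.06984367  1.13151817
  0.09719145] [ 0.20284968 -0.35877263 -0.53377981]
```

View pics/s3c.png

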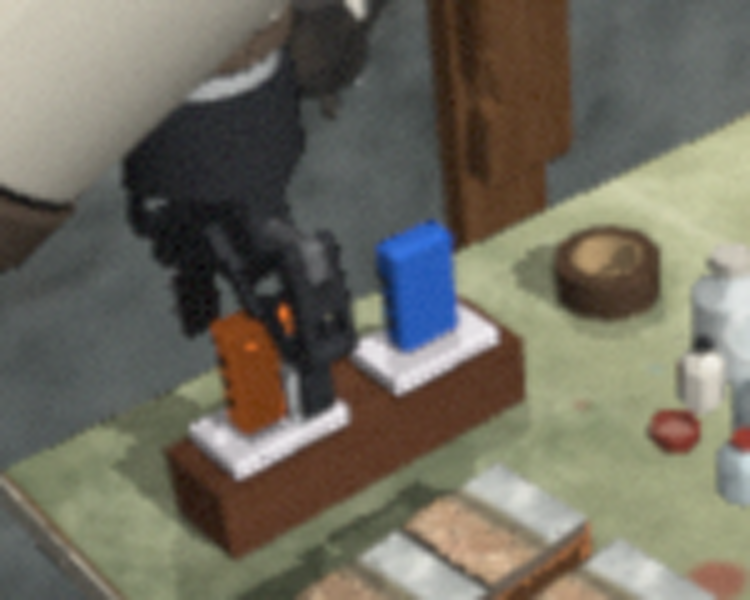

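Call:
{"op": "play_rows", "data": {
  "commands": [
    [-1,[0,0,0],0],
    [-1,[0,0,0],0],
    [-1,[0,0,0],0],
    [-1,[0,0,0],0],
    [-1,[0,0,0],0],
    [-1,[0,0,0],0],
    [-1,[0,0,0],0],
    [-1,[0,0,0],0],
    [-1,[0,0,0],0],
    [-1,[0,0,0],0]
  ]
}}

```text
t: 7.55
tcp_pos: [0.4325, 0.2852, 0.0655]
tool_rot: [-0.031, 3.141, 0.0]
force: [-0.2, -0.4, 2.9]
finger_gap: 0.199
grasp_force: 59.5
```

Call:
{"op": "play_rows", "data": {
  "commands": [
    [-1,[0,0,0.1],0],
    [-1,[0,0,0.2],0],
    [-1,[0,0,0.35],0],
    [-1,[0,0,0.5],0],
    [-1,[0,0,0.7],0],
    [-1,[0,0,0.9],0],
    [-1,[0,0,0.9],0]
  ]
}}

```text
t: 8.13
tcp_pos: [0.4338, 0.2872, 0.1603]
tool_rot: [-0.031, 3.136, 0.006]
force: [0.1, 0.7, -0.5]
finger_gap: 0.204
grasp_force: 59.1
```

Call:
{"op": "play_rows", "data": {
  "commands": [
    [-1,[0.04,-0.3,0],0.05],
    [-1,[0.06,-0.6,0],0.08],
    [-1,[0.09,-0.9,0],0.12],
    [-1,[0.09,-1,0],0.12]
  ]
}}

```text
t: 8.47
tcp_pos: [0.4421, 0.1807, 0.1551]
tool_rot: [0.175, -3.136, 0.005]
force: [0.1, -0.3, -0.8]
finger_gap: 0.204
grasp_force: 59.2
```

Call:
{"op": "play_rows", "data": {
  "commands": [
    [-1,[0,-0.25,0],0],
    [-1,[0,-0.45,0],0],
    [-1,[0,-0.6,0],0],
    [-1,[0,-0.65,0],0],
    [-1,[0,-0.65,0],0],
    [-1,[0,-0.65,0],0]
  ]
}}

```text
t: 8.97
tcp_pos: [0.4416, 0.1206, 0.1557]
tool_rot: [-0.178, 3.136, 0.001]
force: [-0.1, 0.1, -0.6]
finger_gap: 0.199
grasp_force: 59.1
```

Run:
```python
from h import *
p,d=snap('scene','s4'); p2,d2=snap('top','t4'); s=readout.read_state(); print(s['tcp_pos'],s['tool_rot'],s['joints'],s['force'])
a=cv2.resize(p[110:290,130:330],(660,600),interpolation=cv2.INTER_CUBIC); cv2.imwrite('pics/s4c.png',a[:,:,::-1])
```

```text
[0.44137468 0.12136239 0.15569331] [-1.81138711e-01  3.13577773e+00  1.22145764e-03] [ 0.78216445  0.79633409 -1.50557945  2.07040025  0.87857622  1.18443707
  0.56504233] [-0.87445443 -0.27860524 -0.77617668]
```

View pics/s4c.png

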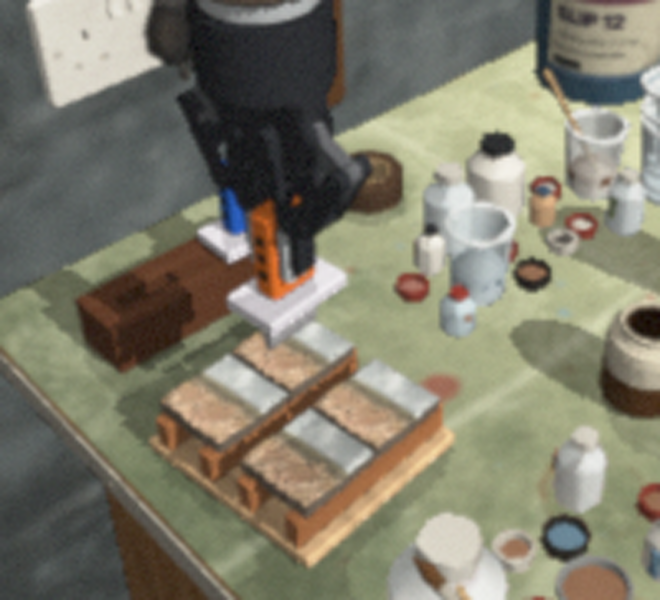

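Call:
{"op": "play_rows", "data": {
  "commands": [
    [-1,[0.01,-0.01,-0.15],0],
    [-1,[0.01,-0.01,-0.3],0],
    [-1,[0.01,-0.01,-0.42],0],
    [-1,[0.01,-0.01,-0.5],0],
    [-1,[0.01,-0.01,-0.57],0],
    [-1,[0.01,-0.01,-0.64],0],
    [-1,[0.01,-0.01,-0.7],0],
    [-1,[0.01,-0.01,-0.75],0],
    [-1,[0.01,-0.01,-0.75],0],
    [-1,[0.01,-0.01,-0.75],0]
  ]
}}

```text
t: 9.9
tcp_pos: [0.4424, 0.1192, 0.0803]
tool_rot: [0.179, -3.136, -0.0]
force: [0.1, 0.0, -1.0]
finger_gap: 0.205
grasp_force: 59.1
```

Run:
```python
from h import *
p,d=snap('scene','s5'); p2,d2=snap('top','t5'); s=readout.read_state(); print(s['tcp_pos'],s['tool_rot'],s['joints'],s['force'],s['moment'])
a=cv2.resize(p[150:290,150:300],(640,600),interpolation=cv2.INTER_CUBIC); cv2.imwrite('pics/s5c.png',a[:,:,::-1])
```

```text
[0.44269208 0.11923813 0.08064484] [-1.78521773e-01  3.13599066e+00  3.91827538e-04] [ 0.69706776  0.87076647 -1.35448041  2.1178919   1.01460936  1.07500547
  0.48698079] [-0.47882451  0.60082423  0.46169159] [0.04376208 0.02762316 0.00663838]
```

View pics/s5c.png

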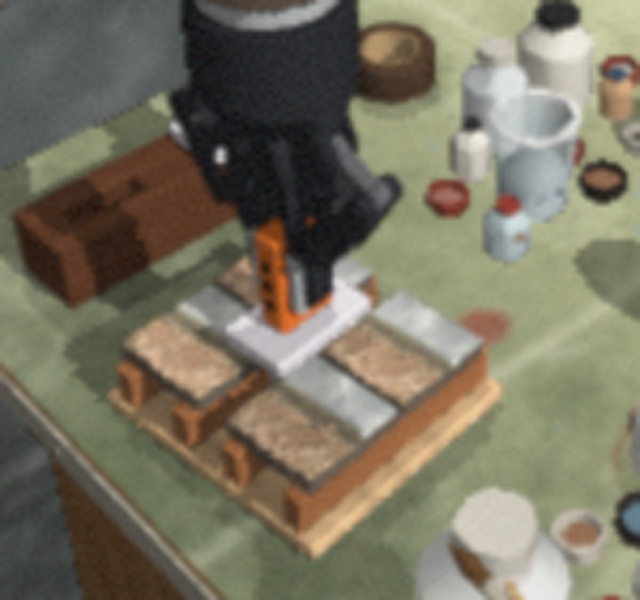

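Blade is in the joint, shoulder (crop ~300,325) about 8 mm above the tiles, no contact force. Lowering the rest slowly until contact.

Call:
{"op": "play_rows", "data": {
  "commands": [
    [-1,[0,0,-0.03],0],
    [-1,[0,0,-0.05],0],
    [-1,[0,0,-0.06],0],
    [-1,[0,0,-0.07],0],
    [-1,[0,0,-0.07],0],
    [-1,[0,0,-0.07],0]
  ]
}}

```text
t: 10.5
tcp_pos: [0.4424, 0.1191, 0.0733]
tool_rot: [0.179, -3.136, -0.0]
force: [-0.6, 0.4, -1.7]
finger_gap: 0.205
grasp_force: 59.1
```

Call:
{"op": "play_rows", "data": {
  "commands": [
    [-1,[0,0,-0.01],0],
    [-1,[0,0,-0.01],0],
    [-1,[0,0,-0.01],0]
  ]
}}

```text
t: 10.75
tcp_pos: [0.4424, 0.1191, 0.0723]
tool_rot: [0.179, -3.136, -0.0]
force: [0.1, -0.2, -0.4]
finger_gap: 0.2
grasp_force: 59.1
```

Call:
{"op": "play_rows", "data": {
  "commands": [
    [-1,[0,0,-0.01],0],
    [-1,[0,0,-0.01],0],
    [-1,[0,0,-0.01],0]
  ]
}}

```text
t: 11.0
tcp_pos: [0.4425, 0.1192, 0.072]
tool_rot: [-0.179, 3.136, -0.001]
force: [-2.3, -1.4, 7.4]
finger_gap: 0.206
grasp_force: 60.4
```

```bash
python3 -c "
from h import *
s=readout.read_state(); print(s['tcp_pos'],s['force'],s['moment'])"
```

```text
[0.442484   0.11919044 0.07195541] [-2.2649936  -1.38285793  7.38147849] [-0.37435947  0.3968857   0.0251847 ]
```

Call:
{"op": "play_rows", "data": {
  "commands": [
    [-1,[0,0,-0.005],0],
    [-1,[0,0,-0.005],0],
    [-0.5,[0,0,0],0],
    [-0.4,[0,0,0],0],
    [-0.2,[0,0,0],0],
    [0,[0,0,0],0],
    [0.2,[0,0,0],0],
    [0.2,[0,0,0],0],
    [0.2,[0,0,0],0]
  ]
}}

```text
t: 11.75
tcp_pos: [0.4424, 0.1191, 0.0712]
tool_rot: [0.179, -3.136, -0.0]
force: [-0.1, 0.8, -0.6]
finger_gap: 0.602
grasp_force: 0.0
```

Run:
```python
from h import *
p,d=snap('scene','s6'); s=readout.read_state(); print(s['tcp_pos'],s['force'],s['finger_gap'])
a=cv2.resize(p[150:290,150:300],(640,600),interpolation=cv2.INTER_CUBIC); cv2.imwrite('pics/s6c.png',a[:,:,::-1])
```

```text
[0.44238881 0.11912578 0.07125466] [ 0.41309769 -0.00944113  0.6039208 ] 0.6008720431773511
```

View pics/s6c.png

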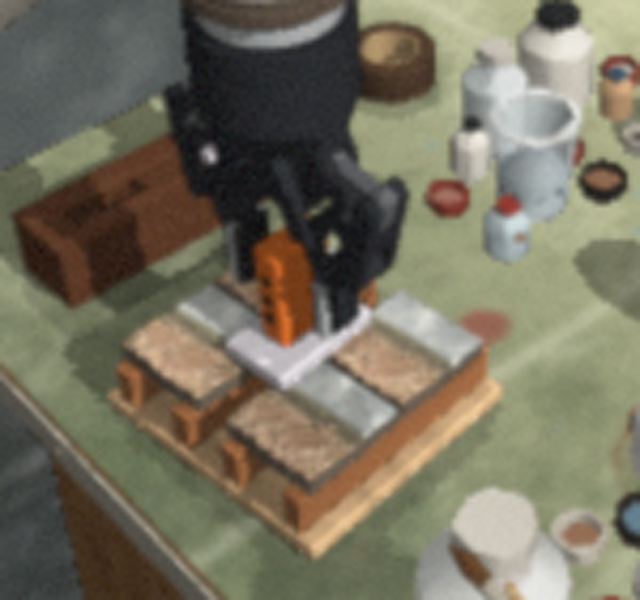

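The gauge stands upright with its shoulder on the tiles (crop ~290,350), and the fingers are clear. Retreating straight up.

Call:
{"op": "play_rows", "data": {
  "commands": [
    [0.2,[0,0,0.1],0],
    [0.2,[0,0,0.2],0],
    [0.2,[0,0,0.35],0],
    [0.2,[0,0,0.5],0],
    [0.2,[0,0,0.7],0],
    [0.2,[0,0,0.9],0],
    [0.2,[0,0,1],0]
  ]
}}

```text
t: 12.38
tcp_pos: [0.4432, 0.1202, 0.1743]
tool_rot: [-0.18, 3.134, 0.002]
force: [0.5, 0.5, -0.3]
finger_gap: 0.603
grasp_force: 0.0
```

Call:
{"op": "play_rows", "data": {
  "commands": [
    [0.2,[0,0,0.2],0],
    [0.2,[0,-0.3,0.4],0],
    [0.2,[0,-0.6,0.5],0],
    [0.2,[0,-1,0.5],0],
    [0.2,[0,-1,0.5],0],
    [0.2,[0,-1,0.5],0]
  ]
}}

```text
t: 12.88
tcp_pos: [0.4426, 0.0162, 0.222]
tool_rot: [-0.169, 3.137, -0.003]
force: [-0.2, 0.5, 0.3]
finger_gap: 0.603
grasp_force: 0.0
```

Run:
```python
from h import *
p,d=snap('top','t7'); q,e=snap('scene','s7'); print(readout.read_state()['t'])
V,U=np.mgrid[0:384,0:512]
for n,i,dd in(('top',p,d),('scene',q,e)):
    W=world(n,dd,U,V); hs=cv2.cvtColor(i,cv2.COLOR_RGB2HSV)
    near=(abs(W[...,0]-.442)<.05)&(abs(W[...,1]-.12)<.06)
    m=near&(hs[...,1]>190)&(W[...,2]>.1); 
    if m.sum(): print(n,m.sum(),W[m].mean(0),np.percentile(W[m][:,2],[50,95]))
    m=near&(hs[...,1]<40)&(hs[...,2]>150)&(W[...,2]>.051)&(W[...,2]<.064)
    if m.sum()>20: 
        w=W[m]; A=np.c_[w[:,:2]-w[:,:2].mean(0),np.ones(len(w))]; print('plate',m.sum(),w.mean(0),np.linalg.lstsq(A,w[:,2],rcond=None)[0])
a=cv2.resize(q[150:290,130:300],(729,600),interpolation=cv2.INTER_CUBIC); cv2.imwrite('pics/s7c.png',a[:,:,::-1])
```

```text
12.9833
top 132 [0.44231834 0.11946731 0.11601057] [0.11604946 0.11828121]
plate 292 [0.44137439 0.11537847 0.05617781] [0.01452433 0.00214767 0.05617781]
scene 142 [0.43902258 0.11393852 0.11159045] [0.11284591 0.11821364]
plate 269 [0.43812934 0.11061943 0.05665684] [0.00791385 0.04241579 0.05665684]
```

View pics/s7c.png

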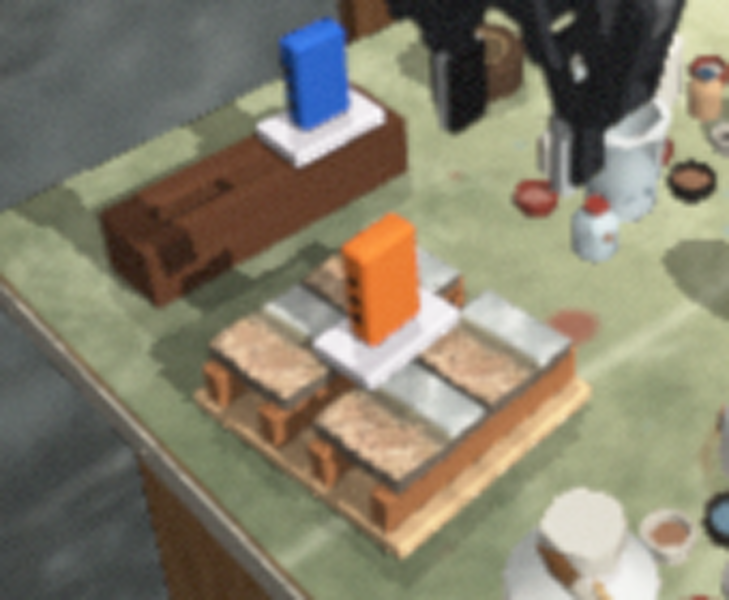

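The plate's top reads 56–57 mm (57 expected) and is level. The handle's top reads 116–118 mm (117 expected), centred at (0.442, 0.119). The blue gauge is still in its slot.

```bash
python3 -c "
from h import *
print(hand_in())"
```

```text
the job is handed in; nothing more can be done
None
```

The orange gauge stands upright and released in the middle of the joint, its shoulder down level on the tiles; the blue gauge, tape and jar were not touched, and the job is handed in at about 13 s.

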